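# Roll two rollers onto their colour-matched rail cradles and set the level on the blue one

## Task

Get the two rollers ready for inspection: press both yellow stop pads fully down and roll each roller sideways off the wooden deck so that it rests on both rails of the cradle of its own colour. Once both rollers are home, lay the bench level upright and lengthwise along the top of the blue roller, about the middle, and let go. Leave the wooden block and the two collet chucks where they are.

Things in the scene. Friction and masses are not known exactly. Their poses are not given: they have to be found in the camera images.
- deck: wooden deck of the inspection stand, 250 (x) x 156 (y) x 50 mm high, fixed. Two low rubber ribs (2 mm high, 16 mm either side of the centre line) steady each roller. Origin: centre of its underside, at bench level; x = its long axis, pointing away from the robot; +y is its left
- cradle_blue: two round blue rails (12 mm bars, 238 mm long, along the deck's x axis, centres 56 mm apart, tops 50 mm above the bench, flush with the deck), on the deck's left or right edge, centre line 112 mm from the deck's. Origin: its middle at bench level; x along the rails, z up. A roller home in it touches both rails, axis 85 mm above the bench over the centre line
- cradle_orange: two round orange rails (12 mm bars, 238 mm long, along the deck's x axis, centres 56 mm apart, tops 50 mm above the bench, flush with the deck), on the deck's left or right edge, centre line 112 mm from the deck's. Origin: its middle at bench level; x along the rails, z up. A roller home in it touches both rails, axis 85 mm above the bench over the centre line
- roller_blue: aluminium roller with wide blue band and end faces: cylinder 88 mm in diameter (too wide for most grippers), 100 mm long, about 0.6 kg. Starts on the deck's near or far half, its axis over the deck's centre line. Origin: middle of the cylinder, on its axis; x along the axis (y and z turn as it rolls)
- roller_orange: aluminium roller with wide orange band and end faces: cylinder 88 mm in diameter (too wide for most grippers), 100 mm long, about 0.6 kg. Starts on the deck's near or far half, its axis over the deck's centre line. Origin: middle of the cylinder, on its axis; x along the axis (y and z turn as it rolls)
- stop_left (a joint): left (+y) stop: yellow strip 6 mm thick, 230 mm long along the deck's x axis, 47 mm to the left of the deck's centre line; keeps both rollers from rolling that way; one piece with its press pad. Value: metres pressed down, 0 = fully up (24 mm over the deck), 0.025 = fully down (1 mm below the deck top). Needs about 5 N, stays where it is left
- stop_right (a joint): right (-y) stop: yellow strip 6 mm thick, 230 mm long along the deck's x axis, 47 mm to the right of the deck's centre line; keeps both rollers from rolling that way; one piece with its press pad. Value: metres pressed down, 0 = fully up (24 mm over the deck), 0.025 = fully down (1 mm below the deck top). Needs about 5 N, stays where it is left
- pad_left (a point): centre of the top of the left stop's yellow press pad, 46 x 40 mm, 190 mm to the left of the deck's centre line, outside the cradle; about 85 mm above the bench when up, 60 mm when down
- pad_right (a point): centre of the top of the right stop's yellow press pad, 46 x 40 mm, 190 mm to the right of the deck's centre line, outside the cradle; about 85 mm above the bench when up, 60 mm when down
- level: bench level: bright steel bar 140 (x) x 44 (y) mm, 44 mm tall to the green vial on its red top, 0.45 kg; grip across its width, 10 to 32 mm above its foot. Foot: groove along x, 30 mm wide, 10 mm deep, between 7 mm feet; astride a roller its origin is 41.4 mm above the roller's axis. Starts upright on the bench left or right of the stand. Origin: centre of underside; x lengthwise, z up
- wood_block: worn wooden block, 150 x 70 x 35 mm, lying flat; bystander. Origin: centre of its underside
- chuck_a: dark steel collet chuck, standing, diameter 52 mm, 100 mm tall; bystander. Origin: centre of its underside
- chuck_b: bright steel collet chuck, standing, diameter 52 mm, 100 mm tall; bystander. Origin: centre of its underside
Mind the look-alikes: they are no part of the job. Leave any green or turquoise look-alike of the roller_orange alone.

How it is judged:
By the outcome, as a careful person would: the job done as asked, in the order asked, and still so for the second after the job is handed in, with the robot touching nothing.
It also fails if it takes over 70 s, if anything falls off the work surface, if the arm or the gripper's body presses on something with over 40 N, if the wrist force passes 120 N, or if a joint passes its speed limit or range.

## Robot

A 6-joint arm with a two-finger parallel gripper is mounted at the origin on the work surface. World frame = base frame: x ahead of the robot, y to its left, z up, the work surface at z = 0. Lengths are in mm, angles in rad, forces in N, time in s.
With the tool pointing down it reaches from about 350 to 775 mm from the base axis. Payload 7.3 kg.
Tool frame: the origin (TCP) lies at the centre of the arm's flange, where the gripper is bolted on; the fingertips stand 178 mm ahead of it and the grasp point (between the pads) lies 159 mm ahead of it; z points along the fingers, y is the line along which they close (so a half turn about z gives the same grasp; the last joint's range is limited). The gripper opens to 92 mm and grips with 3 to 60 N. Pads are 19 mm wide; open, the fingers measure 130 mm over their backs; the gripper's body (75 mm by 190 mm) begins 47 mm behind the grasp point.
Start: joints at [-1.476, 0.342, 1.524, -0, 1.275, -0.146], TCP at [125.222, -509.85, 404.741] pointing down, gripper open.
Joint ranges: [-2.53, 2.53], [-0.77, 2.02], [0.04, 2.7], [-1, 4.14], [0.28, 2.66], [-3.11, 3.11]. Speed limits (rad/s): [2.57, 2.57, 3.14, 3.14, 3.14, 3.14].

## Interface

Orientations are given as [roll, pitch, yaw] about the fixed x, y, z axes, in that order (R = Rz(yaw) Ry(pitch) Rx(roll)).
In Python, from plant import * gives the robot as it stands. The module is installed in compiled form; this text tells all that it offers.
- The arm moves only by the shell command python3 -m inch 'ROWS'. ROWS is JSON, a list of rows, each a list of 5 numbers: the shift along the tool's x, y, z in m, then the turn about the tool's z in rad, then the opening, from 0 (shut) to 1 (fully open). In form: [[tx, ty, tz, spin, claw], ...]. A call has 1 to 8 rows; each row is the pose to reach, as a shift and turn from the pose commanded when the call began, along the tool's axes at that moment; what a row does not reach only later rows make up. A row lasts 1/12 s, in which the tool goes at most 41.7 mm and 7.16 degrees, less where a joint would pass 70% of its speed; a pose out of reach is approached as far as the arm can. A call with a gripper value outside its range is refused whole. The fingers move at their own pace and stop on an object; the grip force is fixed at half the most. Time passes only in rows, so rows that repeat a pose let the fingers close. It gives the time, the measured TCP pose, the force, the opening and the grip force at its end, in the units of the state.
- get_obs(): the state, without advancing time (a new reading comes with each control period).
- capture(name): name is "scene" or "top" or "wrist"; returns a dict with "color" (384x512x3 uint8, red, green, blue), "intrinsics" (3x3 intrinsics, pixels), "pose" (4x4, takes a point from camera to world coordinates). Camera axes: x right, y down, z forward; pixel columns grow to the right and rows downward; lengths in mm; the calibration is good to about 2 mm. The wrist camera is an equidistant fisheye: a pixel r from the principal point sees the ray r / f radians off the axis. A picture is of the moment at which its call begins. There is no depth.
- close_job(): hands the job in; it is judged then, once.
Trained networks look in a picture, given as the dict that the camera call returned (one of the last four; its "shot" number tells which), for a name from the list of things; names that differ only in an ending like _2 or _b are one class to them, and where a whole thing is asked for, a point or a joint stands for the part that bears it (a point fixed in the world has none). Each returns a list of dicts, best first, with "conf" (0 to 1); they miss things now and then, are a little off and sometimes report something else, mostly with a low value. They report only what shows in the picture. A call takes as long as a camera call. They do not tell look-alikes from the thing itself.
- look_for(picture, target): "rect" ([centre column, centre row, width, height] in pixels, round what is visible of it).
- trace(picture, target): "pixels" (384x512 bool, what is visible of it) and "rect" ([centre column, centre row, width, height] in pixels, round what is visible of it).
- tip_of(picture, target): "centre" ([column, row] in pixels: a listed point, or the origin of a listed thing).
The state is a dict: "time": time; "joint_positions": joint angles; "dq": joint speeds; "tau": joint torques, N m; "tool_pos": TCP position; "tcp_rot": TCP orientation; "contact_force": force on the tool from outside, world axes, zero at the start; "moment": the same for the moment, N m; "grip_width": finger opening in mm; "finger_force": force on a finger pad.
Only numpy, scipy, OpenCV 4.12 (cv2) and the standard library are available. Lean on these libraries where they do the work, as an engineer would, in place of code of your own. Each camera call takes 0.05 s, during which the arm holds its last target. There are 200 camera calls.

## Working session

There is one attempt and no reset: what is moved stays moved. The work goes in short steps, Python scripts to look and compute and a shell command to move; the robot and the scene stay as the last step left them, time stands still between calls to the robot, and variables do not carry over. Pictures are saved under pics/ and viewed, at most 11 in all, crops included, and the job is handed in when it is done.

```bash
mkdir -p pics
cat > h.py <<'E'
from plant import *
import numpy as np, cv2
def save(c,n): cv2.imwrite('pics/'+n,c["color"][:,:,::-1])
def ray(c,px):
    K=np.array(c["intrinsics"]);T=np.array(c["pose"])
    d=np.linalg.inv(K)@np.array([px[0],px[1],1.]);return T[:3,3],T[:3,:3]@d
def at(c,px,z):
    o,d=ray(c,px);return (o+d*(z-o[2])/d[2]).round(1)
def proj(c,p):
    K=np.array(c["intrinsics"]);T=np.array(c["pose"])
    q=K@(T[:3,:3].T@(np.array(p)-T[:3,3]));return q[:2]/q[2]
E
python3 - <<'E'
from h import *
s=capture("scene");t=capture("top")
save(s,"s1.png");save(t,"t1.png")
print(np.array(t["pose"]).round(2),t["intrinsics"],np.array(s["pose"]).round(2))
Z=dict(deck=0,cradle_blue=0,cradle_orange=0,roller_blue=94,roller_orange=94,pad_left=85,pad_right=85,level=0,wood_block=0,chuck_a=0,chuck_b=0)
for n,z in Z.items():
    for c,l in((t,'t'),(s,'s')):
        for r in tip_of(c,n)[:3]: print(n,l,round(r["conf"],2),np.round(r["centre"],1),at(c,r["centre"],z))
print(get_obs())
E
```

```text
[[ 3.0000e-02 -1.0000e+00  7.0000e-02  4.1814e+02]
 [-1.0000e+00 -3.0000e-02 -3.0000e-02  1.9120e+01]
 [ 3.0000e-02 -7.0000e-02 -1.0000e+00  1.1841e+03]
 [ 0.0000e+00  0.0000e+00  0.0000e+00  1.0000e+00]] [[425.08097916   0.         259.62310113]
 [  0.         425.08097916 188.56063759]
 [  0.           0.           1.        ]] [[ 1.60000e-01  6.80000e-01 -7.10000e-01  1.22442e+03]
 [ 9.90000e-01 -1.10000e-01  1.10000e-01 -1.31100e+02]
 [-0.00000e+00 -7.20000e-01 -6.90000e-01  8.31140e+02]
 [ 0.00000e+00  0.00000e+00  0.00000e+00  1.00000e+00]]
deck t 0.79 [245.5 159.3] [583.7  23.6   0. ]
deck t 0.16 [366.9 122.8] [ 699.7 -318.7    0. ]
deck s 0.75 [275.9 241.9] [582.3  23.5   0. ]
cradle_blue t 0.71 [203. 167.] [558.2 141.5   0. ]
cradle_blue s 0.77 [315.6 231.6] [564.6 139.1   0. ]
cradle_blue s 0.31 [268.4 202.7] [433.7  30.2  -0. ]
cradle_orange t 0.55 [284.1 149.5] [615.  -84.2   0. ]
cradle_orange s 0.65 [236.1 250.1] [592.3 -86.2   0. ]
roller_blue t 0.97 [246.4 174.3] [531.7  19.8  94. ]
roller_blue t 0.6 [281.7 152.6] [591.1 -69.9  94. ]
roller_blue s 0.92 [266.8 204.2] [
[... 1112 characters left out ...]
323.8    0. ]
{'time': 1.2, 'joint_positions': array([-1.47600778e+00,  3.42012429e-01,  1.52408709e+00, -1.75900208e-05,
        1.27542483e+00, -1.46055212e-01]), 'dq': array([-0.00061208,  0.00128931, -0.00064313, -0.00095262,  0.00138593,
        0.00126126]), 'tau': array([-3.39996486e-04, -4.31135595e+01, -2.44479024e+01,  7.17543019e-02,
        4.83458396e-02, -1.22631889e-05]), 'tool_pos': array([ 125.2157281 , -509.85401166,  404.73856634]), 'tcp_rot': array([3.14152752e+00, 2.65903247e-05, 2.40848878e-01]), 'contact_force': array([-0.78711004, -0.02205252,  0.16127334]), 'moment': array([-0.04733654,  0.01137475,  0.01460272]), 'finger_force': 0.0, 'grip_width': 91.81242571382303}
```

View pics/t1.png

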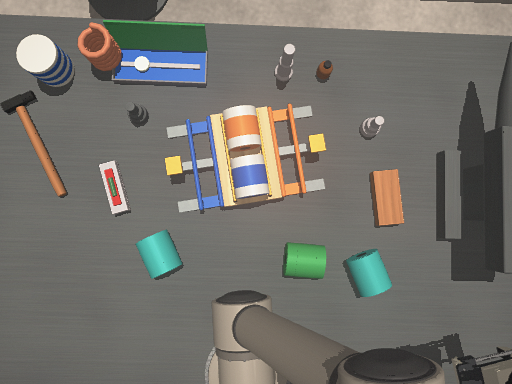

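View pics/s1.png

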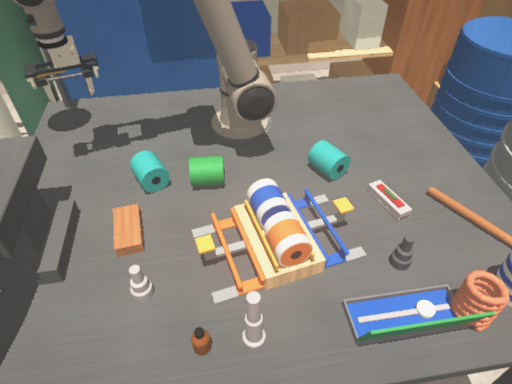

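The top image shows the blue roller on the deck's near half at (249,175) and the orange one on the far half at (243,128). The blue cradle is on the left (205,165), the orange on the right (290,150), and the pads are at (174,166) and (317,143).

Things that could be taken for the orange roller:
- deck orange (243,128), which I choose
- green (305,260)
- turquoise (158,254)
- turquoise (369,272)
- coil (98,47)

Things that could be taken for the level:
- red-topped bar (114,187), which I choose
- caliper in the tray (160,65)

Next I refine the measurements and check one close crop.

Run:
```python
from h import *
t=capture("top");s=capture("scene")
cv2.imwrite('pics/c1.png',cv2.resize(t["color"][95:220,90:340,::-1],None,fx=3.2,fy=3.2,interpolation=cv2.INTER_CUBIC))
P={}
for c,l in((t,'t'),(s,'s')):
    h=cv2.cvtColor(c["color"],cv2.COLOR_RGB2HSV)
    m=cv2.inRange(h,(22,150,130),(32,255,255))
    n,_,st,ce=cv2.connectedComponentsWithStats(m)
    for i in range(1,n):
        if st[i,4]>60: print(l,'yel',ce[i].round(1),st[i],at(c,ce[i],85))
for n,z in(("level",40),("roller_blue",120),("roller_orange",120),("deck",50)):
    for r in trace(t,n)[:2]:
        m=r["pixels"].astype(np.uint8)
        p=cv2.findNonZero(m);b=cv2.boxPoints(cv2.minAreaRect(p))
        print(n,r["conf"],[at(t,q,z)[:2].tolist() for q in b])
```

```text
level 0.62 [[553.3, 419.1], [569.3, 368.1], [432.4, 324.0], [416.8, 374.8]]
roller_orange 0.86 [[695.5, 89.5], [712.0, 4.4], [598.7, -16.1], [582.7, 68.5]]
roller_orange 0.81 [[280.4, -76.7], [363.2, -81.2], [358.0, -186.0], [274.9, -180.9]]
deck 0.68 [[671.0, 255.2], [747.0, -168.7], [496.5, -208.0], [425.6, 210.6]]
```

View pics/c1.png

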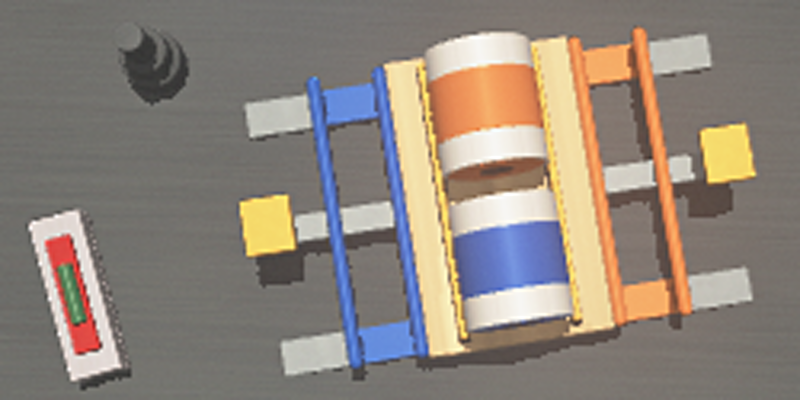

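The crop shows the blue and orange rollers on the deck, the pads at crop (268,225) and (727,153), and the level with its red top at (72,295). Now the numbers.

Run:
```python
from h import *
t=capture("top")
f=lambda x,y:(90+x/3.2-.35,95+y/3.2-.35)
L=at(t,f(268,225),85);R=at(t,f(727,153),85)
d=(L-R)[:2];print('pads',L,R,np.hypot(*d),'yaw',np.arctan2(-d[0],d[1]),(L+R)/2)
E={}
for n,a,b in(("bo",(314,80),(357,368)),("bi",(378,70),(422,353)),("oi",(575,42),(619,320)),("oo",(638,32),(686,310))):
    A=at(t,f(*a),48);B=at(t,f(*b),48);v=(A-B)[:2];print(n,A,B,np.hypot(*v),'yaw',np.arctan2(v[1],v[0]),(A+B)[:2]/2)
for n,q,z in(("blueband",(512,257),132),("orangeband",(484,100),132)):print(n,at(t,f(*q),z))
h=cv2.cvtColor(t["color"],cv2.COLOR_RGB2HSV);m=cv2.inRange(h,(0,120,90),(8,255,255))|cv2.inRange(h,(172,120,90),(180,255,255))
m2=np.zeros_like(m);m2[160:212,100:128]=255;p=cv2.findNonZero(m&m2)
r=cv2.minAreaRect(p);b=cv2.boxPoints(r);print(r);B=[at(t,q,43) for q in b];print(B,np.mean(B,0),[np.arctan2(*(B[i+1]-B[i])[[1,0]]) for i in range(3)])
```

```text
pads [551.  209.1  85. ] [ 622.4 -162.4   85. ] 378.2991012413326 yaw 0.18987846363800706 [586.7   23.35  85.  ]
bo [679.5 182.2  48. ] [438.3 137.   48. ] 245.3986145030163 yaw 0.18524781982680938 [558.9 159.6]
bi [690.  128.8  48. ] [452.3  83.6  48. ] 241.95935609105922 yaw 0.18791217713677305 [571.15 106.2 ]
oi [720.2 -37.   48. ] [484.8 -80.2  48. ] 239.33115133638583 yaw 0.18149786634985124 [602.5 -58.6]
oo [730.8 -90.5  48. ] [ 494.9 -136.4   48. ] 240.32398964730922 yaw 0.19217282294029883 [ 612.85 -113.45]
blueband [526.4  11.6 132. ]
orangeband [649.1  37.2 132. ]
((112.39615631103516, 186.6192169189453), (36.836429595947266, 8.156638145446777), 74.74488067626953)
[array([536.8, 400.7,  43. ]), array([543.2, 380.3,  43. ]), array([449.2, 349.9,  43. ]), array([442.9, 370.3,  43. ])] [493.025 375.3    43.   ] [np.float64(-1.2667953874547477), np.float64(-2.8288047273178067), np.float64(1.8703283158648198)]
```

```bash
cat >> h.py <<'E'
O=np.array([586,23.5]);th=.188;U=np.array([np.cos(th),np.sin(th)]);V=np.array([-U[1],U[0]])
def go(xyz,yaw=None):
    o=get_obs();p=o["tool_pos"];w=o["tcp_rot"][2];d=(np.array(xyz)-p)/1e3
    sp=0 if yaw is None else -((yaw-w+np.pi)%(2*np.pi)-np.pi)
    print('rows:',round(d[0]*np.cos(w)+d[1]*np.sin(w),4),round(d[0]*np.sin(w)-d[1]*np.cos(w),4),round(-d[2],4),round(sp,3),'pose',p.round(1),o["tcp_rot"].round(3),'F',o["contact_force"].round(1),'t',round(o["time"],2),'grip',round(o["grip_width"],1))
def deck(u,v): return O+u*U+v*V
E
python3 -m inch '[[0.566,-0.219,0.105,-1.518,0],[0.566,-0.219,0.105,-1.518,0],[0.566,-0.219,0.105,-1.518,0],[0.566,-0.219,0.105,-1.518,0],[0.566,-0.219,0.105,-1.518,0],[0.566,-0.219,0.105,-1.518,0],[0.566,-0.219,0.105,-1.518,0],[0.566,-0.219,0.105,-1.518,0]]'
python3 -c "
from h import *
go((622,-162,290),1.759)"
```

```text
time: 2.22
tool_pos: [395.8, -320.2, 347.8]
tcp_rot: [3.141, 0.0, 1.247]
contact_force: [1.1, -0.6, 0.8]
grip_width: 43.1
finger_force: 0.0
rows: 0.222 0.1641 0.0578 -0.512 pose [ 395.8 -320.2  347.8] [3.141 0.    1.247] F [ 1.1 -0.6  0.8] t 2.22 grip 43.1
```

```bash
python3 -m inch '[[0.222,0.164,0.058,-0.512,0],[0.222,0.164,0.058,-0.512,0],[0.222,0.164,0.058,-0.512,0],[0.222,0.164,0.058,-0.512,0],[0.222,0.164,0.058,-0.512,0],[0.222,0.164,0.058,-0.512,0],[0.222,0.164,0.058,-0.512,0],[0.222,0.164,0.058,-0.512,0]]'
python3 -c "
from h import *
go((622,-162,237),1.759)
c=capture('wrist');save(c,'w1.png');s=capture('scene')
cv2.imwrite('pics/s2.png',cv2.resize(s['color'][150:300,130:370,::-1],None,fx=3,fy=3))"
```

```text
time: 2.88
tool_pos: [624.9, -160.6, 287.7]
tcp_rot: [3.141, -0.002, 1.757]
contact_force: [-1.3, -0.8, -1.2]
grip_width: 0.3
finger_force: 0.0
rows: -0.0008 -0.0031 0.0507 -0.002 pose [ 624.9 -160.6  287.7] [ 3.141e+00 -2.000e-03  1.757e+00] F [-1.3 -0.8 -1.2] t 2.88 grip 0.3
```

View pics/s2.png

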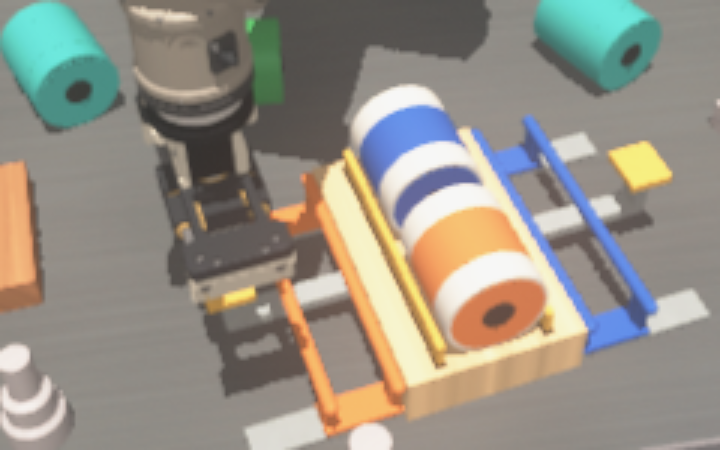

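The closed gripper is over the right pad (crop (230,300)) and the strip at (400,270) is still up. I press it now.

```bash
python3 -m inch '[[0,-0.003,0.012,0,0],[0,-0.003,0.022,0,0],[0,-0.003,0.03,0,0],[0,-0.003,0.038,0,0],[0,-0.003,0.045,0,0],[0,-0.003,0.05,0,0],[0,-0.003,0.05,0,0]]'
python3 -c "
from h import *
go((622,-162,236),1.759)"
```

```text
time: 3.57
tool_pos: [618.4, -165.7, 238.8]
tcp_rot: [-3.141, -0.0, 1.752]
contact_force: [-0.3, 0.2, -0.3]
grip_width: 0.5
finger_force: 0.0
rows: 0.003 0.0042 0.0028 -0.007 pose [ 618.4 -165.7  238.8] [-3.141 -0.     1.752] F [-0.3  0.2 -0.3] t 3.57 grip 0.5
```

```bash
python3 -m inch '[[0.002,0.004,0.002,0,0],[0.002,0.004,0.004,0,0],[0.002,0.004,0.005,0,0],[0.002,0.004,0.005,0,0]]'
python3 -c "
from h import *
go((622,-162,236),1.759)
s=capture('scene')
cv2.imwrite('pics/s3.png',cv2.resize(s['color'][150:300,130:370,::-1],None,fx=3,fy=3))"
```

```text
time: 3.9
tool_pos: [622.1, -162.8, 238.0]
tcp_rot: [3.141, 0.002, 1.753]
contact_force: [-8.9, -0.5, 19.5]
grip_width: 0.2
finger_force: 9.4
rows: 0.0009 0.0 0.002 -0.006 pose [ 622.1 -162.8  238. ] [3.141e+00 2.000e-03 1.753e+00] F [-8.9 -0.5 19.5] t 3.9 grip 0.2
```

View pics/s3.png

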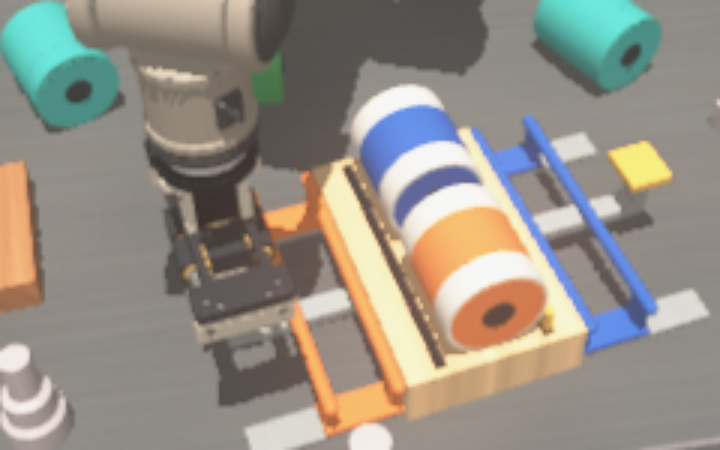

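The right strip is gone from its slot (crop (390,270)) and the pad is at its hard stop (19.5 N). Next is the left pad.

```bash
python3 -m inch '[[0,0,-0.04,0,0],[0,0,-0.08,0,0],[0.01,0,-0.115,0,0],[0.05,0,-0.115,0,0],[0.09,0,-0.115,0,0],[0.13,0,-0.115,0,0],[0.17,0,-0.115,0,0],[0.21,-0.001,-0.115,0,0]]'
python3 -m inch '[[0.04,-0.001,0,0,0],[0.08,-0.001,0,0,0],[0.12,-0.001,0,0,0],[0.158,-0.001,0,0,0],[0.168,-0.001,0.03,0,0],[0.168,-0.001,0.05,0,0],[0.168,-0.001,0.06,0,0],[0.168,-0.001,0.06,0,0]]'
python3 -c "
from h import *
go((551,209,237),1.759)"
```

```text
time: 4.62
tool_pos: [582.8, 45.8, 350.2]
tcp_rot: [3.14, -0.0, 1.753]
contact_force: [0.6, 0.0, 0.1]
grip_width: 0.6
finger_force: 0.0
time: 5.28
tool_pos: [551.2, 209.1, 287.5]
tcp_rot: [-3.137, 0.0, 1.753]
contact_force: [-0.8, -0.0, 0.7]
grip_width: 0.6
finger_force: 0.0
rows: -0.0 -0.0002 0.0505 -0.006 pose [551.2 209.1 287.5] [-3.137  0.     1.753] F [-0.8 -0.   0.7] t 5.28 grip 0.6
```

```bash
python3 -m inch '[[0,0,0.012,0,0],[0,0,0.022,0,0],[0,0,0.03,0,0],[0,0,0.038,0,0],[0,0,0.045,0,0],[0,0,0.05,0,0],[0,0,0.053,0,0],[0,0,0.053,0,0]]'
python3 -c "
from h import *
go((551,209,237),1.759)"
```

```text
time: 5.95
tool_pos: [552.2, 208.4, 238.1]
tcp_rot: [3.14, 0.001, 1.753]
contact_force: [-1.0, -2.1, 8.3]
grip_width: 0.5
finger_force: 4.7
rows: 0.0008 -0.0011 0.0011 -0.006 pose [552.2 208.4 238.1] [3.140e+00 1.000e-03 1.753e+00] F [-1.  -2.1  8.3] t 5.95 grip 0.5
```

```bash
python3 -m inch '[[0,0,0.002,0,0],[0,0,0.003,0,0],[0,0,0.003,0,0]]'
python3 -m inch '[[0,0,-0.04,0,0],[0,0,-0.08,0,0],[0,0,-0.115,0,0],[0,0,-0.115,0,0.43]]'
python3 -c "
from h import *
go((*deck(63,64),350),1.759);go((*deck(-61,-64),350),1.759)"
```

```text
time: 6.2
tool_pos: [552.0, 208.5, 237.8]
tcp_rot: [3.138, 0.001, 1.753]
contact_force: [-8.2, -5.0, 28.9]
grip_width: 0.3
finger_force: 14.3
time: 6.53
tool_pos: [552.9, 209.2, 356.4]
tcp_rot: [3.129, -0.001, 1.753]
contact_force: [0.6, 0.8, 0.4]
grip_width: 4.0
finger_force: 0.0
rows: -0.1242 0.0615 0.0064 -0.006 pose [552.9 209.2 356.4] [ 3.129e+00 -1.000e-03  1.753e+00] F [0.6 0.8 0.4] t 6.53 grip 4.0
rows: -0.253 -0.0617 0.0064 -0.006 pose [552.9 209.2 356.4] [ 3.129e+00 -1.000e-03  1.753e+00] F [0.6 0.8 0.4] t 6.53 grip 4.0
```

```bash
python3 -m inch '[[-0.035,0.018,0,-0.006,0.43],[-0.07,0.036,0,-0.006,0.43],[-0.105,0.053,0,-0.006,0.43],[-0.124,0.0615,0,-0.006,0.43],[-0.124,0.0615,0.02,-0.006,0.43],[-0.124,0.0615,0.03,-0.006,0.43],[-0.124,0.0615,0.03,-0.006,0.43]]'
python3 -c "
from h import *
go((*deck(63,64),263),1.759)
c=capture('wrist');t=capture('top');s=capture('scene')
a=np.hstack([c['color'],np.vstack([cv2.resize(s['color'][150:300,170:370],(256,192)),cv2.resize(t['color'][90:215,160:330],(256,192))])])
cv2.imwrite('pics/w2.png',a[:,:,::-1])"
```

```text
time: 7.12
tool_pos: [633.8, 97.8, 315.2]
tcp_rot: [-3.135, -0.001, 1.758]
contact_force: [-0.7, 0.5, -0.6]
grip_width: 39.6
finger_force: 0.0
rows: -0.0001 0.0022 0.0522 -0.001 pose [633.8  97.8 315.2] [-3.135e+00 -1.000e-03  1.758e+00] F [-0.7  0.5 -0.6] t 7.12 grip 39.6
```

View pics/w2.png

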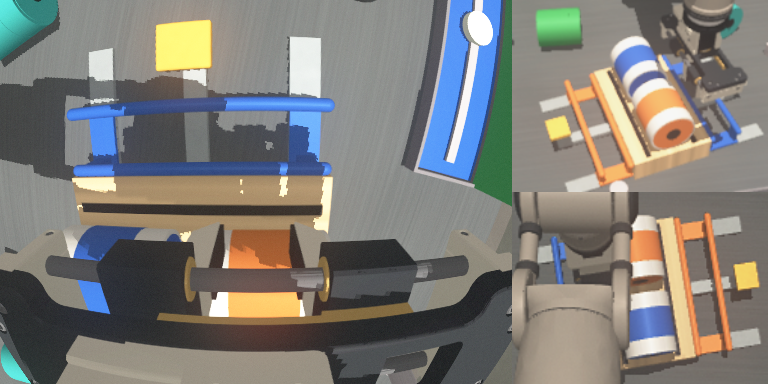

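The wrist view shows both stops down (the left slot is dark at (200,209)) and the fingers at (215,270) and (320,270), either side of the orange band. I descend and push to the right.

```bash
python3 -m inch '[[0,0.002,0.02,0,0.43],[0,0.002,0.04,0,0.43],[0,0.002,0.052,0,0.43],[0,0.002,0.052,0,0.43],[-0.008,0.002,0.052,0,0.43],[-0.016,0.002,0.052,0,0.43],[-0.022,0.002,0.052,0,0.43],[-0.028,0.002,0.052,0,0.43]]'
python3 -m inch '[[-0.008,0,0,0,0.43],[-0.016,0,0,0,0.43],[-0.024,0,0,0,0.43],[-0.032,0,0,0,0.43],[-0.032,0,0,0,0.43]]'
python3 -c "
from h import *
go((*deck(63,64),263),1.759)
c=capture('wrist');t=capture('top');s=capture('scene')
print([(round(r['conf'],2),at(s,r['centre'],94)) for r in tip_of(s,'roller_orange')])
a=np.hstack([c['color'],np.vstack([cv2.resize(s['color'][150:300,170:370],(256,192)),cv2.resize(t['color'][90:215,160:330],(256,192))])])
cv2.imwrite('pics/w3.png',a[:,:,::-1])"
```

```text
time: 7.93
tool_pos: [642.5, 70.5, 269.3]
tcp_rot: [3.138, 0.0, 1.759]
contact_force: [-0.2, 0.7, -0.4]
grip_width: 39.8
finger_force: 0.0
time: 8.35
tool_pos: [648.2, 37.2, 266.8]
tcp_rot: [3.142, 0.001, 1.757]
contact_force: [-0.7, 0.8, 0.2]
grip_width: 39.6
finger_force: 0.0
rows: 0.0622 -0.0008 0.0038 -0.002 pose [648.2  37.2 266.8] [3.142e+00 1.000e-03 1.757e+00] F [-0.7  0.8  0.2] t 8.35 grip 39.6
[(0.96, array([ 350.1, -134. ,   94. ])), (0.88, array([673.9, -54.5,  94. ])), (0.79, array([379.9, 224.5,  94. ])), (0.79, array([ 354.7, -300.7,   94. ]))]
```

View pics/w3.png

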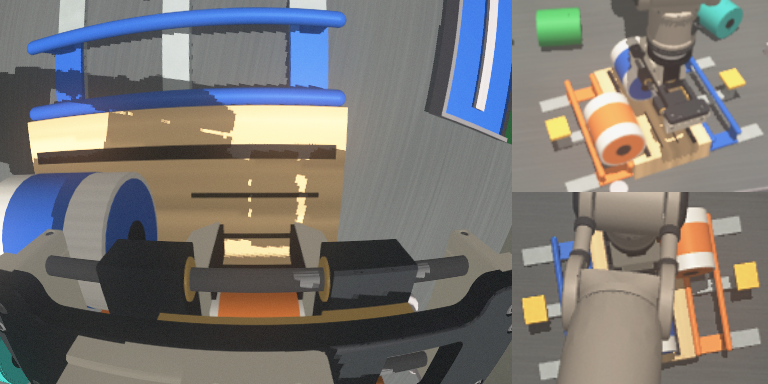

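The orange roller has rolled over to the orange rails (inset (613,130)). I lift, move to the right side of the blue roller, and measure the orange roller again on the way.

```bash
python3 -m inch '[[0,0,-0.04,0,0.43],[0,0,-0.08,0,0.43],[0,0,-0.085,0,0.43],[0,0,-0.085,0,0.43]]'
python3 - <<'E'
from h import *
go((*deck(-61,-66),350),1.759)
for k in("top","scene"):
    c=capture(k)
    for r in tip_of(c,"roller_orange"):
        p=at(c,r['centre'],85)[:2]-O
        if abs(p@V)<150 and abs(p@U)<120: print(k,round(r['conf'],2),'uv',p@U,p@V)
E
```

```text
time: 8.88
tool_pos: [648.3, 39.9, 355.7]
tcp_rot: [3.134, 0.002, 1.76]
contact_force: [-0.7, -0.1, 0.5]
grip_width: 39.6
finger_force: 0.0
rows: -0.0704 -0.1254 0.0057 0.001 pose [648.3  39.9 355.7] [3.134e+00 2.000e-03 1.760e+00] F [-0.7 -0.1  0.5] t 8.88 grip 39.6
top 0.61 uv 69.85557412555812 -114.37083878152093
scene 0.96 uv 64.33029247005261 -110.7748322983045
```

The orange roller is home (v ≈ -112). Now the blue one.

```bash
python3 -m inch '[[-0.02,-0.035,0,0,0.43],[-0.04,-0.07,0,0,0.43],[-0.06,-0.105,0,0,0.43],[-0.07,-0.125,0,0,0.43],[-0.07,-0.125,0.02,0,0.43],[-0.07,-0.125,0.03,0,0.43],[-0.07,-0.125,0.03,0,0.43]]'
python3 -c "
from h import *
go((*deck(-61,-65),265),1.759)
c=capture('wrist');save(c,'w4.png')"
```

```text
time: 9.67
tool_pos: [537.4, -52.7, 318.7]
tcp_rot: [-3.136, -0.003, 1.758]
contact_force: [-0.5, -0.2, -0.2]
grip_width: 39.7
finger_force: 0.0
rows: 0.0008 0.001 0.0537 -0.001 pose [537.4 -52.7 318.7] [-3.136e+00 -3.000e-03  1.758e+00] F [-0.5 -0.2 -0.2] t 9.67 grip 39.7
```

View pics/w4.png

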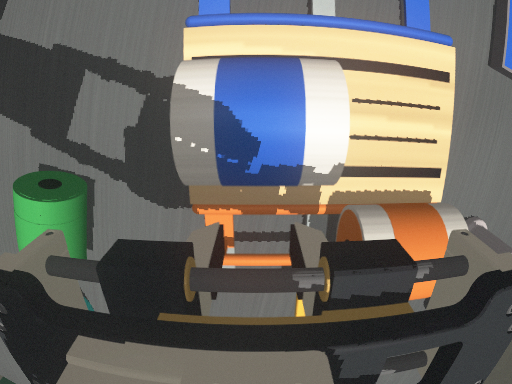

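The fingers (215 and 310, 260) sit over the gap right of the blue roller and clear of the orange one at (405,240). I descend and push to the left.

```bash
python3 -m inch '[[0,0.001,0.02,0,0.43],[0,0.001,0.04,0,0.43],[0,0.001,0.053,0,0.43],[0,0.001,0.053,0,0.43],[0.008,0.001,0.053,0,0.43],[0.016,0.001,0.053,0,0.43],[0.022,0.001,0.053,0,0.43],[0.028,0.001,0.053,0,0.43]]'
python3 -m inch '[[0.008,0,0,0,0.43],[0.016,0,0,0,0.43],[0.024,0,0,0,0.43],[0.032,0,0,0,0.43],[0.032,0,0,0,0.43]]'
python3 -m inch '[[0,0,-0.04,0,0.43],[0,0,-0.08,0,0.43],[0,0,-0.09,0,0.8],[0,0,-0.09,0,0.8]]'
python3 - <<'E'
from h import *
go((493,375.5,350),0.313)
for k in("top","scene"):
  c=capture(k)
  for n in("roller_orange","roller_blue"):
    for r in tip_of(c,n):
        p=at(c,r['centre'],85)[:2]-O
        if abs(p@V)<150 and abs(p@U)<120: print(k,n,round(r['conf'],2),'uv',p@U,p@V)
E
```

```text
time: 10.38
tool_pos: [534.5, -24.3, 270.6]
tcp_rot: [3.138, 0.002, 1.759]
contact_force: [-0.1, -0.3, 0.0]
grip_width: 39.6
finger_force: 0.0
time: 10.8
tool_pos: [527.5, 8.0, 268.8]
tcp_rot: [-3.141, -0.001, 1.76]
contact_force: [0.2, -0.5, 0.6]
grip_width: 39.7
finger_force: 0.0
time: 11.13
tool_pos: [528.7, 6.3, 362.4]
tcp_rot: [3.134, 0.003, 1.759]
contact_force: [1.5, 0.0, 0.3]
grip_width: 48.7
finger_force: 0.0
rows: 0.3694 0.034 0.0124 1.446 pose [528.7   6.3 362.4] [3.134e+00 3.000e-03 1.759e+00] F [1.5 0.  0.3] t 11.13 grip 48.7
top roller_orange 0.88 uv 63.493584394174356 -113.56766591235316
top roller_blue 0.94 uv -53.84325383485569 113.46221404712364
scene roller_orange 0.78 uv 68.46539638575074 -110.44179235118392
scene roller_blue 0.97 uv -69.21823869421164 109.15990762212624
```

Both rollers are home. Next, the level.

```bash
python3 -m inch '[[0.369,0.034,0,1.446,1],[0.369,0.034,0,1.446,1],[0.369,0.034,0,1.446,1],[0.369,0.034,0,1.446,1],[0.369,0.034,0,1.446,1],[0.369,0.034,0,1.446,1],[0.369,0.034,0,1.446,1],[0.369,0.034,0,1.446,1]]'
python3 -m inch '[[0,0,0,0.44,1],[0,0,0,0.44,1],[0,0,0,0.44,1],[0,0,0,0.44,1],[0,0,0,0.44,1]]'
python3 -c "
from h import *
go((493,375.5,260),0.313)"
```

```text
time: 12.1
tool_pos: [498.7, 310.0, 357.7]
tcp_rot: [-3.141, 0.002, 0.843]
contact_force: [-0.4, -0.5, -0.3]
grip_width: 91.6
finger_force: 0.0
time: 12.52
tool_pos: [499.1, 308.4, 357.6]
tcp_rot: [3.141, 0.002, 0.406]
contact_force: [-0.1, 0.0, -0.2]
grip_width: 91.9
finger_force: 0.0
rows: 0.0209 -0.0641 0.0976 0.093 pose [499.1 308.4 357.6] [3.141e+00 2.000e-03 4.060e-01] F [-0.1  0.  -0.2] t 12.52 grip 91.9
```

```bash
python3 -m inch '[[0.021,-0.064,0,0.093,1],[0.021,-0.064,0.02,0.093,1],[0.021,-0.064,0.06,0.093,1],[0.021,-0.064,0.097,0.093,1],[0.021,-0.064,0.097,0.093,1],[0.021,-0.064,0.097,0.093,1]]'
python3 -c "
from h import *
go((493,375.5,182),0.313)
c=capture('wrist');save(c,'w5.png')"
```

```text
time: 13.02
tool_pos: [492.7, 375.0, 259.9]
tcp_rot: [3.14, 0.006, 0.317]
contact_force: [0.7, -0.1, 0.6]
grip_width: 91.8
finger_force: 0.0
rows: 0.0004 -0.0004 0.0779 0.004 pose [492.7 375.  259.9] [3.14  0.006 0.317] F [ 0.7 -0.1  0.6] t 13.02 grip 91.8
```

View pics/w5.png

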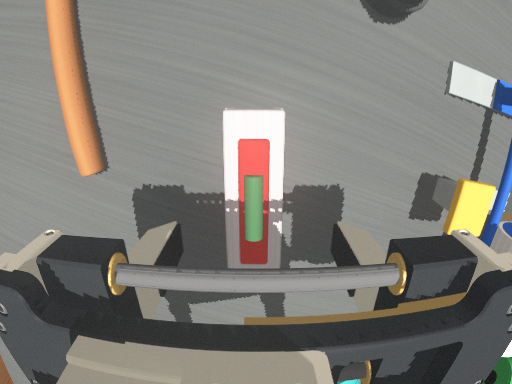

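The level (254,190) is aligned and centred between the fingers. I check its lengthwise centre with the fisheye model.

```bash
python3 - <<'E'
from h import *
c=capture('wrist');K=np.array(c["intrinsics"]);T=np.array(c["pose"])
def wat(px,z):
    d=(np.array(px)-K[:2,2])/K[0,0];r=np.hypot(*d);v=T[:3,:3]@np.array([*(d/r*np.sin(r)),np.cos(r)])
    return (T[:3,3]+v*(z-T[2,3])/v[2]).round(1)
for p,z in(((254,208),44),((254,140),43),((254,264),43),((224,110),40),((284,110),40)):print(p,wat(p,z))
E
python3 -m inch '[[0,0,0.02,0.004,1],[0,0,0.04,0.004,1],[0,0,0.06,0.004,1],[0,0,0.07,0.004,1],[0,0,0.077,0.004,1],[0,0,0.077,0.004,1]]'
python3 -c "
from h import *
go((493,375.5,182),0.313)"
```

```text
(254, 208) [497.  377.8  44. ]
(254, 140) [543.6 392.9  43. ]
(254, 264) [450.8 362.9  43. ]
(224, 110) [556.7 418.6  40. ]
(284, 110) [569.2 380.   40. ]
time: 13.62
tool_pos: [493.5, 375.3, 185.2]
tcp_rot: [-3.142, -0.0, 0.311]
contact_force: [0.3, -0.6, -0.9]
grip_width: 91.3
finger_force: 0.0
rows: -0.0004 -0.0004 0.0032 -0.002 pose [493.5 375.3 185.2] [-3.142 -0.     0.311] F [ 0.3 -0.6 -0.9] t 13.62 grip 91.3
```

```bash
python3 -m inch '[[0.003,-0.001,0.002,0,1],[0.003,-0.001,0.002,0,0],[0.003,-0.001,0.002,0,0],[0.003,-0.001,0.002,0,0],[0.003,-0.001,0.002,0,0],[0.003,-0.001,0.002,0,0],[0.003,-0.001,0.002,0,0],[0.003,-0.001,0.002,0,0]]'
python3 -m inch '[[0,0,0,0,0],[0,0,-0.01,0,0],[0,0,-0.04,0,0],[0,0,-0.08,0,0],[0,0,-0.12,0,0],[0,0,-0.15,0,0],[0,0,-0.16,0,0],[0,0,-0.16,0,0]]'
python3 -c "
from h import *
go((*deck(-61,112),345),.188)"
```

```text
time: 14.28
tool_pos: [495.6, 377.2, 182.9]
tcp_rot: [3.142, 0.0, 0.312]
contact_force: [-0.5, 0.6, -0.2]
grip_width: 49.6
finger_force: 0.0
time: 14.95
tool_pos: [495.9, 377.4, 345.9]
tcp_rot: [-3.14, -0.005, 0.312]
contact_force: [0.2, 0.1, -4.3]
grip_width: 43.8
finger_force: 30.0
rows: -0.0694 0.2458 0.0009 0.124 pose [495.9 377.4 345.9] [-3.14  -0.005  0.312] F [ 0.2  0.1 -4.3] t 14.95 grip 43.8
```

```bash
python3 -m inch '[[-0.008,0.03,0,0.124,0],[-0.018,0.065,0,0.124,0],[-0.029,0.1,0,0.124,0],[-0.039,0.135,0,0.124,0],[-0.05,0.17,0,0.124,0],[-0.06,0.205,0,0.124,0],[-0.066,0.232,0,0.124,0],[-0.069,0.246,0,0.124,0]]'
python3 -m inch '[[0,0,0,0,0],[0,0,0,0,0],[0,0,0.01,0,0],[0,0,0.02,0,0],[0,0,0.026,0,0],[0,0,0.026,0,0],[0,0,0.026,0,0]]'
python3 - <<'E'
from h import *
go((*deck(-61,112),309),.188)
c=capture('wrist');s=capture('scene')
a=np.hstack([c['color'],cv2.resize(s['color'][140:260,240:400],(256,192)).repeat(2,0)[:384]])
a[:,512:]=0;a[:192,512:]=cv2.resize(s['color'][140:260,240:400],(256,192))
cv2.imwrite('pics/w6.png',a[:,:,::-1])
E
```

```text
time: 15.62
tool_pos: [504.6, 118.8, 340.0]
tcp_rot: [3.141, 0.006, 0.185]
contact_force: [0.6, -0.4, -5.0]
grip_width: 43.8
finger_force: 30.0
time: 16.2
tool_pos: [505.1, 122.5, 316.0]
tcp_rot: [-3.141, 0.002, 0.189]
contact_force: [1.5, 0.1, -3.4]
grip_width: 43.7
finger_force: 30.0
rows: -0.0 0.0004 0.007 0.001 pose [505.1 122.5 316. ] [-3.141e+00  2.000e-03  1.890e-01] F [ 1.5  0.1 -3.4] t 16.2 grip 43.7
```

View pics/w6.png

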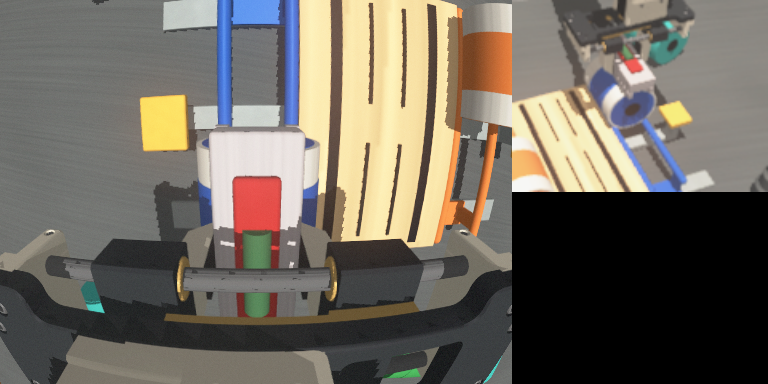

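The level (257,170) is centred over the blue roller (edges at 198 and 319) and parallel to the rails. I lower it gently.

```bash
python3 -m inch '[[0,0,0.002,0,0],[0,0,0.004,0,0],[0,0,0.005,0,0],[0,0,0.006,0,0],[0,0,0.007,0,0],[0,0,0.007,0,0],[0,0,0.007,0,0]]'
```

```text
time: 16.88
tool_pos: [505.4, 121.9, 309.9]
tcp_rot: [3.141, 0.0, 0.187]
contact_force: [0.5, -0.0, -4.5]
grip_width: 43.7
finger_force: 30.0
```

```bash
python3 -m inch '[[0,0,0.001,0,0],[0,0,0.001,0,0],[0,0,0.001,0,0]]'
python3 -m inch '[[0,0,0.001,0,0],[0,0,0.001,0,0],[0,0,0.001,0,0]]'
```

```text
time: 17.13
tool_pos: [505.4, 121.9, 309.5]
tcp_rot: [3.141, -0.001, 0.188]
contact_force: [-1.0, -0.5, 2.4]
grip_width: 44.1
finger_force: 30.0
time: 17.38
tool_pos: [505.4, 121.9, 309.3]
tcp_rot: [3.141, -0.002, 0.188]
contact_force: [-4.2, -0.9, 11.3]
grip_width: 44.0
finger_force: 30.0
```

The level is seated: the force went from -4.5 to +11 N. I ease back slightly and release.

```bash
python3 -m inch '[[0,0,-0.001,0,0],[0,0,-0.001,0,0.5],[0,0,-0.001,0,0.55],[0,0,-0.001,0,0.6],[0,0,-0.001,0,0.8],[0,0,-0.001,0,0.85],[0,0,-0.001,0,0.85],[0,0,-0.001,0,0.85]]'
python3 -m inch '[[0,0,-0.01,0,0.85],[0,0,-0.025,0,0.85],[0,0,-0.05,0,0.85],[0,0,-0.09,0,0.85],[0,0,-0.12,0,0.85],[-0.03,0,-0.12,0,0.85],[-0.07,0,-0.12,0,0.85],[-0.1,0,-0.12,0,0.85]]'
python3 - <<'E'
from h import *
s=capture('scene');t=capture('top')
for c in(s,t):
  for n,z in(("level",126),("roller_blue",85),("roller_orange",85)):
    for r in tip_of(c,n)[:4]:
        p=at(c,r['centre'],z)[:2]-O
        if abs(p@V)<150 and abs(p@U)<120:print(n,round(r['conf'],2),p@U,p@V)
a=np.hstack([cv2.resize(s['color'][130:290,180:380],(400,320)),cv2.resize(t['color'][90:218,160:320],(400,320))])
cv2.imwrite('pics/f.png',a[:,:,::-1]);go((0,0,0))
E
```

```text
time: 18.05
tool_pos: [505.4, 121.9, 308.8]
tcp_rot: [3.142, 0.0, 0.187]
contact_force: [-0.2, 0.6, 0.2]
grip_width: 76.1
finger_force: 0.0
time: 18.72
tool_pos: [405.1, 103.0, 429.7]
tcp_rot: [3.141, -0.0, 0.188]
contact_force: [-0.2, 0.2, 0.7]
grip_width: 77.8
finger_force: 0.0
level 0.88 -57.62278465711432 112.85794029823434
roller_blue 0.59 -62.94011473024528 106.84578586796749
roller_orange 0.91 71.26254721936182 -109.6506240921967
level 0.62 -57.97309348248466 110.48153887447032
roller_blue 0.74 -54.36892608439674 121.400328979906
roller_orange 0.67 67.69433815053335 -113.95967085930545
rows: -0.4202 0.0255 0.4289 0 pose [408.1 103.4 428.9] [ 3.141 -0.     0.188] F [-0.   0.8 -0.3] t 19.12 grip 77.8
```

View pics/f.png

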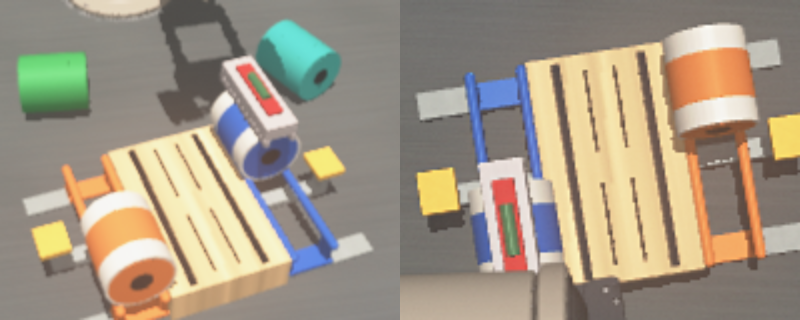

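Both rollers are home, both strips are down, and the level sits upright along the blue roller. I hand in.

```bash
python3 -c "
from plant import *
print(close_job())"
```

```text
the job is handed in; nothing more can be done
None
```

The job is handed in: both stops are pressed fully down, both rollers rest in the cradles of their own colour, and the level lies upright along the top of the blue roller, about its middle. It took about 19 s on the robot's clock; no verdict came back.

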